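Sort the bench things into drawer and tray

TASK

Tidy the things left at the front of the bench: pull the blue-fronted drawer right out to its stop and leave it open, lay both markers flat inside it, and stand the square white bottle upright on the floor of the green tray. Leave the tape roll, the forceps and the petri dish where they lie.

Things in the scene. Friction and masses are not known exactly. Their poses are not given: they have to be found in the camera images.
- unit: low grey drawer unit fixed on the bench, 175 deep (x) x 220 wide (y) x 68 mm high, one drawer with a blue front and a steel bar handle. Origin: centre of its underside; x points into the unit, so its drawer slides out along -x; z up.
- unit_drawer0 (a joint): slide of the drawer, m: 0 shut, 0.1136 fully out at its stop. It starts 0 to 0.02 out.
- unit_drawer0_handle (a point): middle of the drawer's handle bar (moves with the drawer): a level steel bar 11 mm thick, 110 mm long along the unit's y, 38 mm above the bench; 29 mm free between bar and drawer front. Axes as the unit's.
- drawer_floor (a point): centre of the drawer's inner floor (moves with the drawer), 22 mm above the bench; axes as the unit's. Inside, the drawer is 130 mm along x by 178 mm along y, its walls 24 mm high (rim 46 mm above the bench), its front 15 mm thick and up to 56 mm above the bench. Fully out, the inside is open to above from x = -65 to x = +42 mm; the rest stays under the unit's top.
- tray: green open tray fixed on the bench, 140 (x) x 150 (y) x 26 mm, walls 4 mm. Origin: centre of its underside; z up.
- tray_in (a point): centre of the tray's inner floor, 4 mm above the bench; axes as the tray's. The inside is 132 (x) x 142 mm (y), walls 22 mm above this floor.
- marker_black: felt marker, 13 x 135 x 13 mm, white barrel with a black cap end, lying loose on the bench. Origin: centre of its underside; y along its length, z up.
- marker_blue: felt marker, 13 x 135 x 13 mm, white barrel with a blue cap end, lying loose on the bench. Origin: centre of its underside; y along its length, z up.
- bottle: square white capped reagent bottle, 55 x 55 x 44 mm, standing loose; body 55 mm across the flats (x and y), cap 39 mm across from 34 to 44 mm height. Origin: centre of its underside; z up.
- tape_roll: bystander: tan tape roll lying flat, 61 mm across, 25 mm high, loose. Origin: centre of its underside.
- forceps: bystander: steel forceps, 17 x 118 x 8 mm, y along its length, loose. Origin: centre of its underside.
- petri: bystander: petri dish with brown-red filling, 61 mm across, 14 mm high, loose. Origin: centre of its underside.
Things that resemble listed ones, but are neither listed nor needed, are in the scene too. Leave any yellow look-alike of the bottle alone.

How it is judged:
By the outcome, as a careful person would: the job done as asked, in the order asked, and still so for the second after the job is handed in, with the robot touching nothing.
It also fails if it takes over 72 s, if anything falls off the work surface, if the arm or the gripper's body presses on something with over 40 N, if the wrist force passes 120 N, or if a joint passes its speed limit or range.

ROBOT

A 6-joint arm with a two-finger parallel gripper is mounted at the origin on a cart in front of the work surface, level with it; the furniture and walls round the work are solid. World frame = base frame: x ahead of the robot, y to its left, z up, the work surface at z = 0. Lengths are in m, angles in rad, forces in N, time in s.
With the tool pointing down it reaches from about 0.375 to 0.975 m from the base axis. Payload 3.8 kg.
Tool frame: the origin (TCP) lies at the centre of the arm's flange, where the gripper is bolted on; the fingertips stand 173 mm ahead of it and the grasp point (between the pads) lies 155 mm ahead of it (bot.tip_reach is the distance from the TCP to the fingertips, in m); z points along the fingers, y is the line along which they close (so a half turn about z gives the same grasp; the last joint's range is limited). The gripper opens to 85 mm and grips with 20 to 120 N. Pads are 22 mm wide; open, the fingers measure 114 mm over their backs; the gripper's body (76 mm by 85 mm) begins 54 mm behind the grasp point. The pads swing forward as they close: fully open they stand 13 mm farther back than shut.
Start: joints at [-1.375, 0.264, 1.604, -0, 1.274, -0.037], TCP at [0.156, -0.657, 0.405] pointing down, gripper open.
Joint ranges: [-2.63, 2.63], [-0.94, 2.18], [0.31, 2.57], [-1.31, 4.45], [0, 2.66], [-2.55, 2.55]. Speed limits (rad/s): [2.57, 2.57, 3.14, 3.14, 3.14, 3.14].

INTERFACE

Orientations are given as a rotation vector (axis times angle).
In Python, from workcell import bot gives the robot as it stands.
- The arm moves only by the tool drive_tool, never from a script. Its arguments are lists of equal length, an entry for each row: "claw": the finger opening in mm, from 0 to 85.4; "slide": the shift along the world's x, y, z each as a share of 0.5 m, from -1 to 1, a list of three; "yaw": the turn about the world's z as a share of 180 degrees, from -1 to 1. A call has 1 to 8 rows; each row is the pose to reach, as a shift and turn from the pose commanded when the call began, turning the shorter way round; what a row does not reach only later rows make up. A row lasts 1/12 s, in which the tool goes at most 41.7 mm and 7.16 degrees, less where a joint would pass 70% of its speed; a pose out of reach is approached as far as the arm can. A call with a number of a shift or a turn outside -1 to 1 is refused whole. A call with a gripper value outside its range is refused whole. The fingers move at their own pace and stop on an object; "newtons" is the grip in N (left out, the last holds). Time passes only in rows, so rows that repeat a pose let the fingers close. It gives the time, the measured TCP pose, the force, the opening and the grip force at its end, in the units of the state.
- bot.read_state(): the state, without advancing time (a new reading comes with each control period).
- bot.read_camera(name): name is "scene" or "top"; returns a dict with "color" (420x560x3 uint8, red, green, blue), "depth" (420x560 float32, m along the optical axis (not along the pixel's ray), 0 where there is no reading), "mtx" (3x3 intrinsics, pixels), "eye" and "rotation" of the camera in the world. Camera axes: x right, y up, looking along -z (the intrinsics and any distortion apply to the point x, -y, -z); pixel columns grow to the right and rows downward; lengths in m; the calibration is good to about 2 mm. A picture is of the moment at which its call begins.
- bot.finish_job(): hands the job in; it is judged then, once.
The state is a dict: "time": time; "q": joint angles; "joint_vel": joint speeds; "joint_torque": joint torques, N m; "tool_pos": TCP position; "tcp_rot": TCP orientation; "wrist_force": force on the tool from outside, world axes, zero at the start; "torque": the same for the moment, N m; "width": opening from 0.0 (shut) to 1.0 (fully open); "grip_force": force on a finger pad.
Only numpy, scipy, OpenCV 4.12 (cv2) and the standard library are available. Lean on these libraries where they do the work, as an engineer would, in place of code of your own. Each camera call takes 0.05 s, during which the arm holds its last target. There are 200 camera calls.

## Working session

There is one attempt and no reset: what is moved stays moved. The work goes in short steps, Python scripts to look and compute and a tool call to move; the robot and the scene stay as the last step left them, time stands still between calls to the robot, and variables do not carry over. Pictures are saved under pics/ and viewed, at most 10 in all, crops included, and the job is handed in when it is done.

Besides the shell and the picture viewer there is one more tool, called after "Request:" by a JSON object that holds its "name" and its "arguments". drive_tool: Moves the arm, as the interface text tells. Shift numbers are shares of 0.5 m and turn numbers shares of 180 degrees, none past 1 either way. Its arguments: {"type":"object","properties":{"claw":{"type":"array","items":{"type":"number"}},"slide":{"type":"array","items":{"type":"array","items":{"type":"number"}}},"yaw":{"type":"array","items":{"type":"number"}},"newtons":{"type":"number"}},"required":["claw","slide","yaw"]}

```bash
mkdir -p pics; cat > h.py <<'E'
import numpy as np, cv2
from workcell import bot
def cap(n):
    c=bot.read_camera(n); np.savez(f'{n}.npz',**c); return c
def load(n): return dict(np.load(f'{n}.npz'))
def cloud(c):
    h,w=c['depth'].shape; u,v=np.meshgrid(np.arange(w),np.arange(h)); K=c['mtx']; d=c['depth']
    p=np.stack([(u-K[0,2])/K[0,0]*d,-(v-K[1,2])/K[1,1]*d,-d],-1)
    P=p@np.array(c['rotation']).T+c['eye']; P[d==0]=np.nan; return P
def save(c,f): cv2.imwrite(f'pics/{f}.png',cv2.cvtColor(c['color'],cv2.COLOR_RGB2BGR))
E
python3 - <<'E'
from h import *
for n in('scene','top'):
    c=cap(n); save(c,n+'0'); print(n,c.keys(),c['mtx'].tolist(),c['eye'],np.round(c['rotation'],3).tolist())
s=bot.read_state(); print(s)
E
```

```text
scene dict_keys(['color', 'depth', 'mtx', 'eye', 'rotation']) [[531.5470458328715, 0.0, 280.0269594725318], [0.0, 531.5470458328715, 202.918689505843], [0.0, 0.0, 1.0]] [-0.12728831  1.31545294  0.74023788] [0.366, -1.457, -2.294]
top dict_keys(['color', 'depth', 'mtx', 'eye', 'rotation']) [[404.57311762082736, 0.0, 283.8194509197363], [0.0, 404.57311762082736, 209.04372438737192], [0.0, 0.0, 1.0]] [0.50293105 0.01208281 1.09635841] [0.021, -0.028, -1.555]
{'time': 0.1, 'q': array([-1.37490943e+00,  2.64681145e-01,  1.60523825e+00,  3.63117383e-05,
        1.27371350e+00, -3.68950390e-02]), 'joint_vel': array([ 0.00090728, -0.00236203, -0.00381861,  0.00026274, -0.00048313,
       -0.00059128]), 'joint_torque': array([ 2.04599733e-04, -5.16706467e+01, -3.68588233e+01, -1.59940982e-04,
        6.24938897e-03,  3.62112235e-05]), 'tool_pos': array([ 0.15565951, -0.65648788,  0.40348349]), 'tcp_rot': array([-3.11831648e+00, -3.64574868e-01,  2.00019971e-04]), 'wrist_force': array([-0.10108767,  0.63816385,  0.22388355]), 'torque': array([0.00338563, 0.01258927, 0.0036528 ]), 'grip_force': 0.0, 'width': 1.001261124017256}
```

View pics/scene0.png

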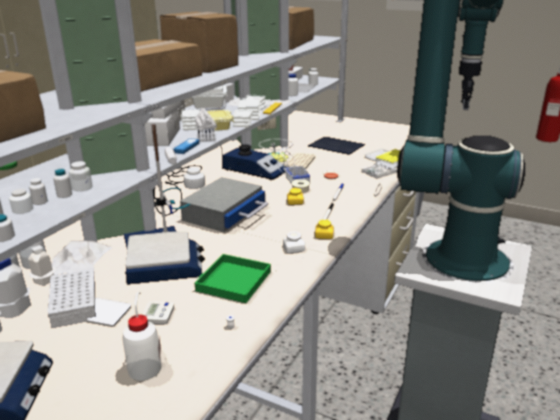

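View pics/top0.png

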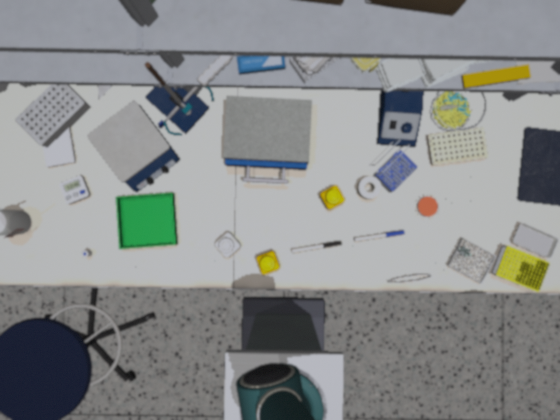

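Scene view: the unit with its blue front is at about (225,205), the tray at (233,278) and the white bottle at (293,242). Top view:
- **Unit and handle:** unit (267,132), handle (265,182).
- **Tray and bottle:** tray (147,220), white bottle (227,244), yellow look-alikes (333,197) and (268,263).
- **Markers:** black (317,246), blue (380,236).
- **Bystanders:** tape (369,187), petri (428,206), forceps (409,278).

Next I'll measure these with both cameras' depth.

```bash
sed -i "s/P=p@np.array(c\['rotation'\]).T/P=p@cv2.Rodrigues(np.array(c['rotation'],float))[0].T/" h.py
cat >> h.py <<'E'
def rect(xy):
    r=cv2.minAreaRect((xy*1000).astype(np.float32)); return np.round(cv2.boxPoints(r),0).tolist(),np.round(r[0],1),np.round(r[1],1),round(r[2],1)
E
python3 - <<'E'
from h import *
for n in('top','scene'):
    c=load(n);P=cloud(c);col=c['color'];hsv=cv2.cvtColor(col,cv2.COLOR_RGB2HSV);H,S,V=[hsv[...,i].astype(int) for i in range(3)]
    X,Y,Z=P[...,0],P[...,1],P[...,2]
    def box(x0,x1,y0,y1,z0,z1): return (X>x0)&(X<x1)&(Y>y0)&(Y<y1)&(Z>z0)&(Z<z1)
    print(n,'bench z',np.nanmedian(Z[box(.35,.6,-.4,.4,-.02,.02)]))
    def rep(k,m):
        m=m.astype(np.uint8); nn,l,st,ce=cv2.connectedComponentsWithStats(m)
        if nn<2: print(k,'none');return
        i=1+st[1:,4].argmax(); q=P[l==i]; print(k,st[i,4],'px',np.round(ce[i]),'z%',np.round(np.nanpercentile(q[:,2],[5,50,95])*1000),rect(q[:,:2]),'mean',np.round(np.nanmean(q,0)*1000,1))
    rep('tray',(H>45)&(H<75)&(S>120)&box(.2,.7,.15,.6,-.02,.06))
    rep('unittop',box(.55,.95,-.15,.25,.058,.08)&(S<90))
    rep('bluefront',box(.5,.75,-.15,.25,.01,.065)&(H>100)&(H<125)&(S>120))
    rep('handle',box(.5,.64,-.06,.16,.025,.05)&(S<120))
    rep('bottle',box(.35,.48,.09,.22,.012,.06)&(S<60))
    rep('bottlecap',box(.35,.48,.09,.22,.039,.06)&(S<60))
    rep('mkblack',box(.34,.48,-.175,.02,.006,.03))
    rep('mkblue',box(.38,.48,-.36,-.17,.006,.03))
    rep('yellow1',(S>150)&(H>18)&(H<35)&box(.3,.45,0,.12,.005,.08))
    rep('yellow2',(S>150)&(H>18)&(H<35)&box(.46,.6,-.2,-.05,.005,.08))
    rep('tape',box(.48,.63,-.27,-.17,.015,.04))
    if n=='top':
        for u in (220,267,310): print('col',u,[(v,*np.round(P[v,u]*1000).astype(int)) for v in range(60,200,5)])
E
python3 - <<'E'
import cv2
a=cv2.imread('pics/top0.png')[150:300,100:440]; cv2.imwrite('pics/tc.png',cv2.resize(a,(800,353),interpolation=cv2.INTER_CUBIC))
E
```

```text
top bench z -0.000341215151191121
tray 2825 px [146. 220.] z% [ 0.  4. 21.] ([[427.0, 441.0], [441.0, 292.0], [575.0, 304.0], [561.0, 453.0]], array([500.9, 372.6]), array([134.5, 149.3]), 5.3) mean [501.2 376.8   5.2]
unittop 5358 px [267. 129.] z% [64. 68. 71.] ([[655.0, -53.0], [817.0, -59.0], [825.0, 162.0], [663.0, 167.0]], array([740. ,  54.3]), array([220.6, 161.3]), 87.9) mean [739.1  54.   67.6]
bluefront 430 px [266. 163.] z% [52. 55. 58.] ([[641.0, -46.0], [656.0, -46.0], [663.0, 159.0], [649.0, 159.0]], array([652.2,  56.5]), array([204.9,  14.6]), 87.8) mean [652.3  56.   55. ]
handle 247 px [265. 179.] z% [38. 42. 45.] ([[603.0, 118.0], [604.0, 0.0], [640.0, 0.0], [639.0, 118.0]], array([621.5,  59. ]), array([ 36.5, 117.8]), 0.4) mean [613.7  57.5  41.7]
bottle 412 px [227. 245.] z% [20. 30. 45.] ([[400.0, 160.0], [436.0, 119.0], [477.0, 155.0], [441.0, 195.0]], array([438.5, 157.3]), array([53.9, 54.3]), 41.6) mean [439.5 155.6  33. ]
bottlecap 169 px [226. 245.] z% [40. 42. 45.] ([[421.0, 174.0], [422.0, 138.0], [458.0, 139.0], [458.0, 175.0]], array([439.7, 156.4]),
[... 6780 characters left out ...]
68.2, -248.6]), array([ 10.9, 139.5]), 9.6) mean [ 466.8 -244.2   11.2]
yellow1 251 px [324. 229.] z% [ 8. 27. 44.] ([[361.0, 71.0], [376.0, 31.0], [419.0, 47.0], [404.0, 87.0]], array([390. ,  59.1]), array([46.6, 42.9]), 20.8) mean [387.8  64.8  26.7]
yellow2 201 px [295. 196.] z% [ 8. 27. 45.] ([[535.0, -106.0], [566.0, -147.0], [603.0, -119.0], [572.0, -78.0]], array([ 569.2, -112.3]), array([46.4, 51.8]), 36.8) mean [ 563.5 -105.    26.8]
tape 202 px [301. 181.] z% [17. 25. 37.] ([[560.0, -191.0], [576.0, -275.0], [636.0, -263.0], [619.0, -180.0]], array([ 597.7, -227.1]), array([60.9, 84.6]), 11.1) mean [ 601.3 -228.7   26.1]<stdin>:23: RuntimeWarning: invalid value encountered in cast
```

View pics/tc.png

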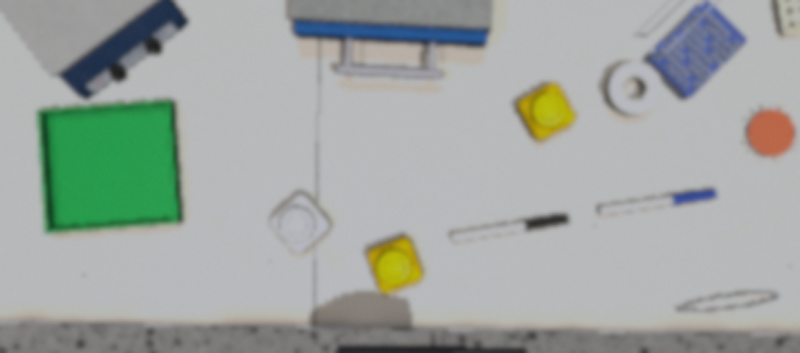

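Both views agree. Bench things: bottle (439,157) turned about 41°, tray (502,373) turned about 5.5°, markers (437,-80) and (468,-248), and handle bar about (610,57) with z about 38–44. The unit's x axis is turned about -2°. I'll go to the handle first.

Request:
{"name": "drive_tool", "arguments": {"claw": [26,26,26,26,26,26,26], "slide": [[0.303,0.476,-0.068],[0.303,0.476,-0.068],[0.303,0.476,-0.068],[0.303,0.476,-0.068],[0.303,0.476,-0.068],[0.303,0.476,-0.068],[0.303,0.476,-0.068]], "yaw": [0.138,0.138,0.138,0.138,0.138,0.138,0.138], "newtons": 60}}

```text
time: 0.68
tool_pos: [0.3079, -0.4161, 0.3697]
tcp_rot: [-2.967, -1.027, -0.0]
wrist_force: [0.8, -0.3, -0.2]
width: 0.307
grip_force: 0.0
```

Request:
{"name": "drive_tool", "arguments": {"claw": [26,26,26,26,26,26,26], "slide": [[0.303,0.476,-0.068],[0.303,0.476,-0.068],[0.303,0.476,-0.068],[0.303,0.476,-0.068],[0.303,0.476,-0.068],[0.303,0.476,-0.068],[0.303,0.476,-0.068]], "yaw": [0.138,0.138,0.138,0.138,0.138,0.138,0.138]}}

```text
time: 1.27
tool_pos: [0.4593, -0.1782, 0.3361]
tcp_rot: [-2.677, -1.643, -0.0]
wrist_force: [0.2, -0.3, -0.1]
width: 0.306
grip_force: 0.0
```

Request:
{"name": "drive_tool", "arguments": {"claw": [26,26,26,26,26,26,26,26], "slide": [[0.303,0.476,-0.068],[0.303,0.476,-0.068],[0.303,0.476,-0.068],[0.303,0.476,-0.068],[0.303,0.476,-0.068],[0.303,0.476,-0.068],[0.303,0.476,-0.068],[0.303,0.476,-0.068]], "yaw": [0.138,0.138,0.138,0.138,0.138,0.138,0.138,0.138]}}

```text
time: 1.93
tool_pos: [0.6123, 0.0621, 0.3014]
tcp_rot: [-2.257, -2.183, -0.003]
wrist_force: [0.0, -0.3, 0.1]
width: 0.304
grip_force: 0.0
```

Request:
{"name": "drive_tool", "arguments": {"claw": [26,26,26,26,26,0,0,0], "slide": [[-0.003,-0.009,-0.06],[-0.003,-0.009,-0.12],[-0.003,-0.009,-0.18],[-0.003,-0.009,-0.216],[-0.003,-0.009,-0.216],[-0.003,-0.009,-0.216],[-0.003,-0.009,-0.216],[-0.003,-0.009,-0.216]], "yaw": [0,0,0,0,0,0,0,0]}}

```text
time: 2.6
tool_pos: [0.6084, 0.0523, 0.1946]
tcp_rot: [-2.263, -2.179, 0.001]
wrist_force: [0.9, -0.6, -11.9]
width: 0.103
grip_force: 58.2
```

Request:
{"name": "drive_tool", "arguments": {"claw": [0,0,0,0,0,0,0,0], "slide": [[-0.02,0.001,0],[-0.05,0.002,0],[-0.08,0.003,0],[-0.11,0.004,0],[-0.14,0.005,0],[-0.17,0.006,0],[-0.2,0.007,0],[-0.2,0.007,0]], "yaw": [0,0,0,0,0,0,0,0]}}

```text
time: 3.27
tool_pos: [0.5054, 0.0559, 0.1946]
tcp_rot: [-2.26, -2.178, 0.005]
wrist_force: [-2.1, -2.9, -12.7]
width: 0.099
grip_force: 60.4
```

Request:
{"name": "drive_tool", "arguments": {"claw": [0,0,0,0], "slide": [[-0.008,0,0],[-0.016,0.001,0],[-0.022,0.001,0],[-0.022,0.001,0]], "yaw": [0,0,0,0]}}

```text
time: 3.6
tool_pos: [0.4973, 0.0562, 0.1946]
tcp_rot: [2.262, 2.18, -0.002]
wrist_force: [-1.8, -5.3, -10.2]
width: 0.102
grip_force: 60.5
```

Request:
{"name": "drive_tool", "arguments": {"claw": [0,0,0,0], "slide": [[-0.004,0,0],[-0.008,0,0],[-0.008,0,0],[-0.008,0,0]], "yaw": [0,0,0,0]}}

```text
time: 3.93
tool_pos: [0.4959, 0.0562, 0.1947]
tcp_rot: [2.259, 2.176, 0.006]
wrist_force: [9.3, -6.3, -22.1]
width: 0.101
grip_force: 59.3
```

Request:
{"name": "drive_tool", "arguments": {"claw": [0,0,0,0], "slide": [[-0.003,0,0],[-0.006,0,0],[-0.006,0,0],[-0.006,0,0]], "yaw": [0,0,0,0]}}

```text
time: 4.27
tool_pos: [0.4948, 0.0562, 0.1948]
tcp_rot: [2.256, 2.173, 0.014]
wrist_force: [18.4, -6.3, -32.4]
width: 0.103
grip_force: 58.5
```

Request:
{"name": "drive_tool", "arguments": {"claw": [28,28,28,28,28,28,28,28], "slide": [[0,0,0],[0,0,0],[0,0,0],[0,0,0.04],[0,0,0.12],[0,0,0.2],[0,0,0.2],[0,0,0.2]], "yaw": [0,0,0,0,0,0,0,0]}}

```text
time: 4.93
tool_pos: [0.4929, 0.0572, 0.2997]
tcp_rot: [2.258, 2.175, 0.013]
wrist_force: [-0.2, -1.6, -0.5]
width: 0.327
grip_force: 0.0
```

Request:
{"name": "drive_tool", "arguments": {"claw": [32,32,32,32,32,32,32,32], "slide": [[-0.11,-0.276,-0.1],[-0.11,-0.276,-0.1],[-0.11,-0.276,-0.1],[-0.11,-0.276,-0.1],[-0.11,-0.276,-0.1],[-0.11,-0.276,-0.1],[-0.11,-0.276,-0.1],[-0.11,-0.276,-0.1]], "yaw": [0.066,0.066,0.066,0.066,0.066,0.066,0.066,0.066]}}

```text
time: 5.6
tool_pos: [0.4363, -0.0807, 0.2451]
tcp_rot: [2.024, 2.402, 0.001]
wrist_force: [-0.2, 0.7, -0.0]
width: 0.371
grip_force: 0.0
```

```bash
python3 - <<'E'
from h import *
c=cap('top');save(c,'top1');P=cloud(c);X,Y,Z=P[...,0],P[...,1],P[...,2]
hsv=cv2.cvtColor(c['color'],cv2.COLOR_RGB2HSV)
m=(X>.48)&(X<.6)&(Y>-.1)&(Y<.22)&(Z>.045)&(Z<.065)&(hsv[...,0]>100)&(hsv[...,0]<125)&(hsv[...,1]>120)
print('front',rect(P[m][:,:2]),np.nanmedian(P[m][:,2]))
m=(X>.52)&(X<.7)&(Y>-.06)&(Y<.17)&(Z>.012)&(Z<.03); print('floor',rect(P[m][:,:2]),np.nanmedian(P[m][:,2]))
s=bot.read_state(); print(s['tool_pos'],s['tcp_rot'],s['q'])
E
```

```text
front ([[529.0, -42.0], [541.0, -42.0], [549.0, 164.0], [537.0, 165.0]], array([539.1,  61.1]), array([206.6,  11.6]), 87.9) 0.055241637889047235
floor ([[527.0, -48.0], [661.0, -52.0], [669.0, 165.0], [535.0, 170.0]], array([598.3,  58.6]), array([217.5, 134. ]), 88.0) 0.02146280798477873
[ 0.43647157 -0.08047407  0.24517305] [2.02260264e+00 2.40281283e+00 1.21995762e-03] [-2.38588375e-01 -1.28226328e-02  2.23476175e+00  4.14508793e-04
  9.18570655e-01 -4.10249145e-01]
```

View pics/top1.png

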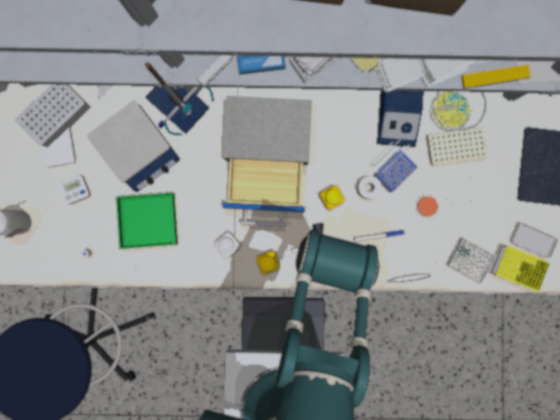

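Drawer is open: interior about (265,182), front edge at row 207; its front moved 113 mm to x = 0.539. The arm is above the black marker, aligned with it.

Request:
{"name": "drive_tool", "arguments": {"claw": [32,32,32,32,0,0,0,0], "slide": [[0,0,-0.06],[0,0,-0.11],[0,0,-0.138],[0,0,-0.138],[0,0,-0.138],[0,0,-0.138],[0,0,-0.138],[0,0,-0.138]], "yaw": [0,0,0,0,0,0,0,0], "newtons": 40}}

```text
time: 6.32
tool_pos: [0.4362, -0.0811, 0.1764]
tcp_rot: [2.023, 2.402, 0.001]
wrist_force: [0.6, 0.0, 0.6]
width: 0.131
grip_force: 40.9
```

Request:
{"name": "drive_tool", "arguments": {"claw": [0,0,0,0,0,0,0,0], "slide": [[0,0,0.08],[0,0,0.16],[0.284,0.283,0.18],[0.284,0.283,0.18],[0.284,0.283,0.18],[0.284,0.283,0.18],[0.284,0.283,0.18],[0.284,0.283,0.18]], "yaw": [0,0,-0.066,-0.066,-0.066,-0.066,-0.066,-0.066]}}

```text
time: 6.98
tool_pos: [0.5824, 0.0643, 0.2678]
tcp_rot: [2.257, 2.18, 0.011]
wrist_force: [0.6, -0.3, 0.5]
width: 0.129
grip_force: 40.9
```

Request:
{"name": "drive_tool", "arguments": {"claw": [0,0,0,0], "slide": [[0,0,-0.04],[0,0,-0.04],[0,0,-0.04],[0,0,-0.04]], "yaw": [0,0,0,0]}}

```text
time: 7.32
tool_pos: [0.5772, 0.0598, 0.2458]
tcp_rot: [-2.263, -2.179, 0.001]
wrist_force: [0.5, 0.1, 0.9]
width: 0.131
grip_force: 40.9
```

Request:
{"name": "drive_tool", "arguments": {"claw": [0,0,0,0,0,22,22,22], "slide": [[0.002,0,-0.03],[0.002,0,-0.06],[0.002,0,-0.085],[0.002,0,-0.093],[0.002,0,-0.093],[0.002,0,-0.093],[0.002,0,-0.093],[0.002,0,-0.093]], "yaw": [0,0,0,0,0,0,0,0]}}

```text
time: 7.98
tool_pos: [0.5789, 0.0602, 0.1997]
tcp_rot: [2.262, 2.179, 0.001]
wrist_force: [-0.3, 0.8, -0.5]
width: 0.26
grip_force: 0.0
```

Request:
{"name": "drive_tool", "arguments": {"claw": [22,22,22,22,22,22], "slide": [[0,0,0],[0,0,0.06],[0,0,0.12],[0,0,0.18],[0,0,0.18],[0,0,0.18]], "yaw": [0,0,0,0,0,0]}}

```text
time: 8.48
tool_pos: [0.58, 0.0603, 0.2922]
tcp_rot: [2.26, 2.177, 0.007]
wrist_force: [-0.6, 1.0, 0.0]
width: 0.251
grip_force: 0.0
```

Request:
{"name": "drive_tool", "arguments": {"claw": [32,32,32,32,32,32,32,32], "slide": [[-0.2,-0.56,0],[-0.2,-0.56,0],[-0.2,-0.56,0],[-0.2,-0.56,0],[-0.2,-0.56,0],[-0.2,-0.56,0],[-0.2,-0.56,0],[-0.2,-0.56,0]], "yaw": [0.066,0.066,0.066,0.066,0.066,0.066,0.066,0.066]}}

```text
time: 9.15
tool_pos: [0.4761, -0.2239, 0.2877]
tcp_rot: [-2.029, -2.397, 0.004]
wrist_force: [0.2, 0.1, 0.1]
width: 0.374
grip_force: 0.0
```

Request:
{"name": "drive_tool", "arguments": {"claw": [32,32,32,32,32], "slide": [[-0.02,-0.056,-0.09],[-0.02,-0.056,-0.09],[-0.02,-0.056,-0.09],[-0.02,-0.056,-0.09],[-0.02,-0.056,-0.09]], "yaw": [0,0,0,0,0]}}

```text
time: 9.57
tool_pos: [0.4692, -0.2469, 0.2443]
tcp_rot: [-2.024, -2.402, -0.001]
wrist_force: [-0.4, -0.6, 0.9]
width: 0.379
grip_force: 0.0
```

```bash
python3 - <<'E'
from h import *
c=cap('top');P=cloud(c);X,Y,Z=P[...,0],P[...,1],P[...,2]
m=(X>.553)&(X<.64)&(Y>-.025)&(Y<.145)&(Z>.028)&(Z<.045); print('mk in drawer',m.sum(),rect(P[m][:,:2]),np.nanpercentile(P[m][:,2],[10,50,90]))
a=c['color'][130:260,180:420]; cv2.imwrite('pics/c2.png',cv2.resize(a[...,::-1],(800,433),interpolation=cv2.INTER_CUBIC))
s=bot.read_state(); print(s['tool_pos'],s['tcp_rot'])
E
```

```text
mk in drawer 233 ([[554.0, 137.0], [557.0, -6.0], [590.0, -5.0], [587.0, 138.0]], array([572.1,  66. ]), array([ 32.5, 143.5]), 1.1) [0.03005853 0.03301485 0.03615454]
[ 0.46958631 -0.24691701  0.24490282] [2.02278531e+00 2.40267422e+00 8.11966681e-04]
```

View pics/c2.png

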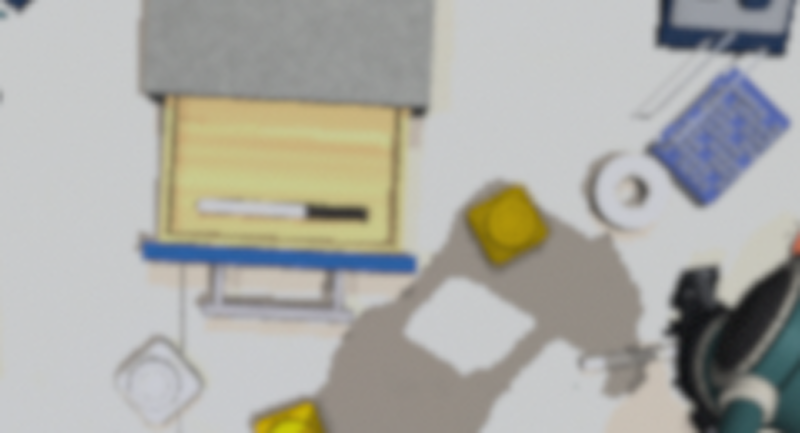

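The crop shows the black marker flat in the drawer at about (282,210), with free floor behind it. Now I'll take the blue one.

Request:
{"name": "drive_tool", "arguments": {"claw": [32,32,32,32,0,0,0,0], "slide": [[-0.003,-0.002,-0.06],[-0.003,-0.002,-0.11],[-0.003,-0.002,-0.137],[-0.003,-0.002,-0.137],[-0.003,-0.002,-0.137],[-0.003,-0.002,-0.137],[-0.003,-0.002,-0.137],[-0.003,-0.002,-0.137]], "yaw": [0,0,0,0,0,0,0,0]}}

```text
time: 10.28
tool_pos: [0.468, -0.249, 0.1772]
tcp_rot: [2.023, 2.4, 0.001]
wrist_force: [0.1, -0.2, 3.5]
width: 0.131
grip_force: 41.7
```

Request:
{"name": "drive_tool", "arguments": {"claw": [0,0,0,0,0,0,0,0], "slide": [[0,0,0.08],[0,0,0.16],[0.2,0.4,0.18],[0.2,0.4,0.18],[0.2,0.4,0.18],[0.2,0.4,0.18],[0.2,0.4,0.18],[0.2,0.4,0.18]], "yaw": [0,0,-0.066,-0.066,-0.066,-0.066,-0.066,-0.066]}}

```text
time: 10.95
tool_pos: [0.569, -0.0452, 0.2673]
tcp_rot: [2.259, 2.18, 0.005]
wrist_force: [0.8, -0.1, 0.4]
width: 0.132
grip_force: 41.4
```

Request:
{"name": "drive_tool", "arguments": {"claw": [0,0,0,0,0,0,0], "slide": [[0.106,0.215,0],[0.106,0.215,0],[0.106,0.215,0],[0.106,0.215,-0.04],[0.106,0.215,-0.04],[0.106,0.215,-0.04],[0.106,0.215,-0.04]], "yaw": [0,0,0,0,0,0,0]}}

```text
time: 11.53
tool_pos: [0.6198, 0.0581, 0.2459]
tcp_rot: [-2.263, -2.179, 0.001]
wrist_force: [-0.1, 0.4, -0.7]
width: 0.133
grip_force: 41.4
```

Request:
{"name": "drive_tool", "arguments": {"claw": [0,0,0,0,0,22,22,22], "slide": [[0.002,0,-0.03],[0.002,0,-0.06],[0.002,0,-0.085],[0.002,0,-0.093],[0.002,0,-0.093],[0.002,0,-0.093],[0.002,0,-0.093],[0.002,0,-0.093]], "yaw": [0,0,0,0,0,0,0,0]}}

```text
time: 12.2
tool_pos: [0.6212, 0.0584, 0.1995]
tcp_rot: [2.263, 2.179, 0.0]
wrist_force: [-0.3, 0.2, 0.8]
width: 0.253
grip_force: 0.0
```

Request:
{"name": "drive_tool", "arguments": {"claw": [22,22,22,22,22,22], "slide": [[0,0,0],[0,0,0.06],[0,0,0.12],[0,0,0.2],[0,0,0.2],[0,0,0.2]], "yaw": [0,0,0,0,0,0]}}

```text
time: 12.7
tool_pos: [0.6228, 0.0589, 0.3034]
tcp_rot: [2.259, 2.176, 0.009]
wrist_force: [0.3, 0.4, -0.1]
width: 0.257
grip_force: 0.0
```

Request:
{"name": "drive_tool", "arguments": {"claw": [78,78,78,78,78,78,78,78], "slide": [[-0.364,0.197,0],[-0.364,0.197,0],[-0.364,0.197,0],[-0.364,0.197,0],[-0.364,0.197,0],[-0.364,0.197,-0.1],[-0.364,0.197,-0.1],[-0.364,0.197,-0.1]], "yaw": [0.236,0.236,0.236,0.236,0.236,0.236,0.236,0.236]}}

```text
time: 13.37
tool_pos: [0.4364, 0.1566, 0.2454]
tcp_rot: [-1.32, -2.844, 0.009]
wrist_force: [0.1, -0.2, -0.1]
width: 0.916
grip_force: 0.0
```

```bash
python3 - <<'E'
from h import *
c=cap('top')
a=c['color'][130:300,130:370]; cv2.imwrite('pics/c3.png',cv2.resize(a[...,::-1],(800,567),interpolation=cv2.INTER_CUBIC))
s=bot.read_state(); print(s['tool_pos'],s['tcp_rot'],s['width'])
E
```

```text
[0.43811487 0.15670778 0.24703032] [-1.32183528 -2.84528755  0.00643452] 0.9144913698194144
```

View pics/c3.png

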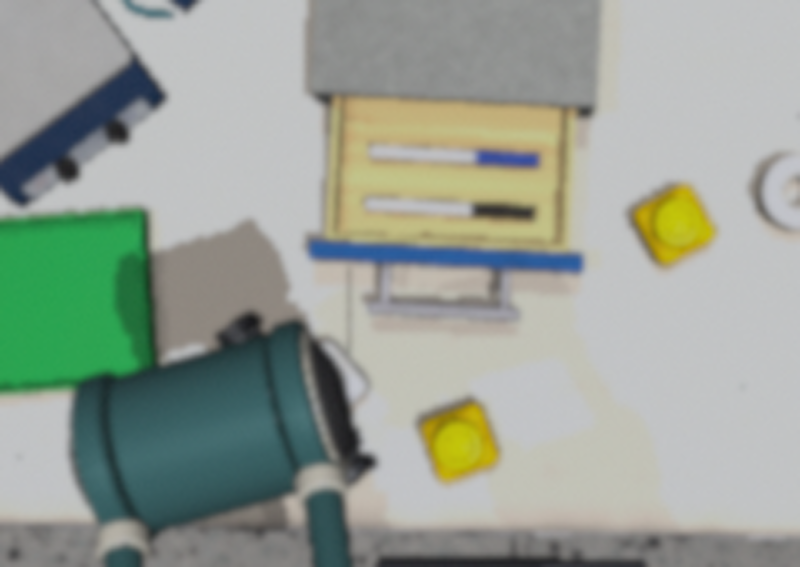

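Both markers lie flat in the drawer: blue at about (455,155), black at (450,210). The gripper is over the white bottle.

Request:
{"name": "drive_tool", "arguments": {"claw": [78,78,78,78,45,45,45,45], "slide": [[0.001,0,-0.05],[0.001,0,-0.1],[0.001,0,-0.138],[0.001,0,-0.138],[0.001,0,-0.138],[0.001,0,-0.138],[0.001,0,-0.138],[0.001,0,-0.138]], "yaw": [0,0,0,0,0,0,0,0]}}

```text
time: 14.08
tool_pos: [0.441, 0.1574, 0.1818]
tcp_rot: [1.32, 2.848, 0.003]
wrist_force: [-0.7, -0.6, 1.1]
width: 0.617
grip_force: 42.0
```

Request:
{"name": "drive_tool", "arguments": {"claw": [45,45,45,45,45,45,45,45], "slide": [[0,0,0.07],[0,0,0.14],[0.122,0.431,0.14],[0.122,0.431,0.14],[0.122,0.431,0.14],[0.122,0.431,0.14],[0.122,0.431,0.14],[0.122,0.431,0.14]], "yaw": [0,0,-0.193,-0.193,-0.193,-0.193,-0.193,-0.193]}}

```text
time: 14.75
tool_pos: [0.5019, 0.3772, 0.2521]
tcp_rot: [2.115, 2.323, 0.009]
wrist_force: [0.3, -0.4, 0.8]
width: 0.616
grip_force: 42.7
```

Request:
{"name": "drive_tool", "arguments": {"claw": [45,45,45,45,45], "slide": [[0,0,0],[0,0,0],[0,0,-0.06],[0,0,-0.06],[0,0,-0.06]], "yaw": [0,0,0,0,0]}}

```text
time: 15.17
tool_pos: [0.4993, 0.3707, 0.2184]
tcp_rot: [-2.111, -2.326, 0.009]
wrist_force: [-0.1, -0.5, -1.5]
width: 0.612
grip_force: 42.7
```

Request:
{"name": "drive_tool", "arguments": {"claw": [45,45,45,45,45,45,45], "slide": [[0.003,0.004,-0.02],[0.003,0.004,-0.04],[0.003,0.004,-0.054],[0.003,0.004,-0.058],[0.003,0.004,-0.06],[0.003,0.004,-0.06],[0.003,0.004,-0.06]], "yaw": [0,0,0,0,0,0,0]}}

```text
time: 15.75
tool_pos: [0.5024, 0.3748, 0.1904]
tcp_rot: [2.11, 2.327, 0.001]
wrist_force: [-0.6, -0.5, 0.2]
width: 0.617
grip_force: 42.7
```

Request:
{"name": "drive_tool", "arguments": {"claw": [45,45,45,45,45], "slide": [[0,0,-0.003],[0,0,-0.006],[0,0,-0.009],[0,0,-0.009],[0,0,-0.009]], "yaw": [0,0,0,0,0]}}

```text
time: 16.17
tool_pos: [0.5023, 0.3749, 0.1859]
tcp_rot: [2.11, 2.327, 0.001]
wrist_force: [0.5, 1.0, -0.1]
width: 0.616
grip_force: 42.7
```

Height matches the floor height of 4 mm, measured against the pick height. Now I'll release gently and lift away.

Request:
{"name": "drive_tool", "arguments": {"claw": [68,68,68,68,68,68,68,68], "slide": [[0,0,-0.001],[0,0,-0.001],[0,0,-0.001],[0,0,-0.001],[0,0,0.04],[0,0,0.08],[0,0,0.14],[0,0,0.2]], "yaw": [0,0,0,0,0,0,0,0]}}

```text
time: 16.83
tool_pos: [0.5017, 0.3743, 0.2856]
tcp_rot: [-2.11, -2.327, 0.004]
wrist_force: [0.3, 0.8, -0.2]
width: 0.798
grip_force: 0.0
```

Request:
{"name": "drive_tool", "arguments": {"claw": [68,68,68,68,68,68,68,68], "slide": [[-0.1,-0.5,0.1],[-0.1,-0.5,0.1],[-0.1,-0.5,0.1],[-0.1,-0.5,0.1],[-0.1,-0.5,0.1],[-0.1,-0.5,0.1],[-0.1,-0.5,0.1],[-0.1,-0.5,0.1]], "yaw": [0,0,0,0,0,0,0,0]}}

```text
time: 17.5
tool_pos: [0.4518, 0.1225, 0.3366]
tcp_rot: [2.114, 2.322, 0.002]
wrist_force: [0.1, 1.0, -0.0]
width: 0.798
grip_force: 0.0
```

```bash
python3 - <<'E'
from h import *
c=cap('top');save(c,'top4');P=cloud(c);X,Y,Z=P[...,0],P[...,1],P[...,2];hsv=cv2.cvtColor(c['color'],cv2.COLOR_RGB2HSV)
for k,m in (('bottle',(X>.43)&(X<.57)&(Y>.3)&(Y<.44)&(Z>.028)&(Z<.08)&(hsv[...,1]<80)),('front',(X>.48)&(X<.6)&(Y>-.1)&(Y<.22)&(Z>.045)&(Z<.065)&(hsv[...,0]>100)&(hsv[...,0]<125)&(hsv[...,1]>120)),('tape',(X>.5)&(X<.63)&(Y>-.27)&(Y<-.17)&(Z>.015)&(Z<.04))):
    print(k,m.sum(),rect(P[m][:,:2]),np.round(np.nanpercentile(P[m][:,2],[5,50,95]),3))
s=bot.read_state(); print(s['tool_pos'],s['wrist_force'],s['time'])
E
```

```text
bottle 347 ([[428.0, 392.0], [434.0, 342.0], [531.0, 353.0], [525.0, 403.0]], array([479.6, 372.8]), array([97.3, 50.3]), 6.4) [0.029 0.043 0.048]
front 297 ([[532.0, -42.0], [542.0, -42.0], [550.0, 162.0], [540.0, 162.0]], array([540.9,  59.8]), array([204. ,   9.8]), 87.7) [0.052 0.055 0.058]
tape 463 ([[568.0, -190.0], [570.0, -271.0], [630.0, -270.0], [628.0, -188.0]], array([ 599.1, -229.7]), array([60.1, 81.9]), 1.5) [0.02  0.025 0.037]
[0.45222347 0.12383508 0.33630379] [0.13799509 0.03865735 0.2381367 ] 17.55
```

View pics/top4.png

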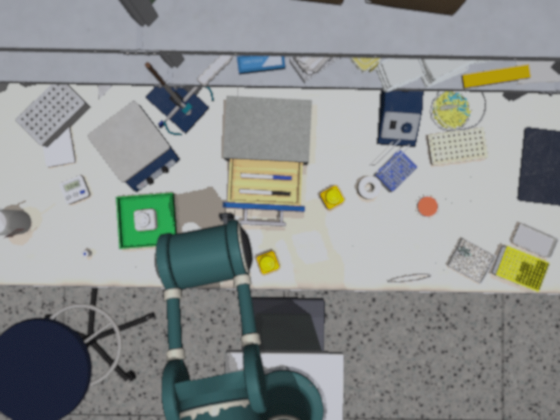

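Bottle stands in the tray at (145,219), markers are in the drawer, and the bystanders are unmoved. I'll check sub-pixel that the drawer hasn't crept back.

```bash
python3 - <<'E'
from h import *
I=[cv2.imread(f'pics/top{i}.png').astype(np.float32) for i in(1,4)]+[c['color'][...,::-1].astype(np.float32) for c in [cap('top'),cap('top')]]
for r in((198,216,225,303),(150,166,225,310)):
  for u in ((230,250),(250,270),(270,290),(290,303)):
    out=[]
    for a in I:
        b=(a[...,0]-a[...,2])[r[0]-2:r[1],u[0]:u[1]].clip(20)-20
        out.append(round(float((b.sum(1)*np.arange(len(b))).sum()/b.sum()),2))
    print(r[0],u,out)
print([np.round(cv2.phaseCorrelate(I[0][196:230,228:303,2].copy(),J[196:230,228:303,2].copy(),cv2.createHanningWindow((75,34),cv2.CV_32F))[0],2) for J in I[1:]])
E
```

```text
198 (230, 250) [9.89, 9.3, 9.3, 9.3]
198 (250, 270) [10.84, 10.26, 10.27, 10.27]
198 (270, 290) [11.94, 11.34, 11.35, 11.35]
198 (290, 303) [12.53, 12.16, 12.16, 12.16]
150 (230, 250) [nan, nan, nan, nan]
150 (250, 270) [nan, nan, nan, nan]
150 (270, 290) [nan, nan, nan, nan]
150 (290, 303) [nan, nan, nan, nan]
[array([-0.3 , -0.62]), array([-0.64, -0.75]), array([ 0.03, -0.99])]<stdin>:8: RuntimeWarning: invalid value encountered in scalar divide
```

The drawer crept in about 1.5 mm during the placings. I'll hook the handle and draw it back to its stop.

Request:
{"name": "drive_tool", "arguments": {"claw": [26,26,26,26,26,26,26,26], "slide": [[0.092,-0.133,-0.05],[0.092,-0.133,-0.1],[0.092,-0.133,-0.16],[0.092,-0.133,-0.16],[0.092,-0.133,-0.16],[0.092,-0.133,-0.16],[0.092,-0.133,-0.16],[0.092,-0.133,-0.16]], "yaw": [-0.042,-0.042,-0.042,-0.042,-0.042,-0.042,-0.042,-0.042]}}

```text
time: 18.32
tool_pos: [0.4991, 0.0593, 0.2578]
tcp_rot: [2.256, 2.183, 0.005]
wrist_force: [-0.0, -0.5, 0.4]
width: 0.305
grip_force: 0.0
```

Request:
{"name": "drive_tool", "arguments": {"claw": [26,26,26,26,26,26,26,26], "slide": [[0,0,-0.04],[0,0,-0.08],[0,0,-0.125],[0,0,-0.125],[-0.006,0,-0.125],[-0.012,0,-0.125],[-0.016,0,-0.125],[-0.016,0,-0.125]], "yaw": [0,0,0,0,0,0,0,0]}}

```text
time: 18.98
tool_pos: [0.4906, 0.0584, 0.1948]
tcp_rot: [2.258, 2.182, 0.003]
wrist_force: [0.5, 1.1, -0.3]
width: 0.31
grip_force: 0.0
```

Request:
{"name": "drive_tool", "arguments": {"claw": [26,26,26,26,26], "slide": [[-0.002,0,0],[-0.004,0,0],[-0.006,0,0],[-0.006,0,0],[-0.006,0,0]], "yaw": [0,0,0,0,0]}}

```text
time: 19.4
tool_pos: [0.4887, 0.0582, 0.1943]
tcp_rot: [2.257, 2.181, 0.005]
wrist_force: [5.4, 0.6, 3.7]
width: 0.304
grip_force: 2.5
```

Request:
{"name": "drive_tool", "arguments": {"claw": [26,26,26,26,26], "slide": [[-0.003,0,0],[-0.006,0,0],[-0.008,0,0],[-0.008,0,0],[-0.008,0,0]], "yaw": [0,0,0,0,0]}}

```text
time: 19.82
tool_pos: [0.4872, 0.0582, 0.1945]
tcp_rot: [2.253, 2.177, 0.014]
wrist_force: [15.9, -0.0, -8.5]
width: 0.303
grip_force: 8.1
```

At the stop (16 N). Now I'll back the finger off the bar, lift clear and verify.

Request:
{"name": "drive_tool", "arguments": {"claw": [26,26,26,26,26,26,26,26], "slide": [[0.008,0,0],[0.016,0,0],[0.016,0,0],[0.016,0,0.05],[0.016,0,0.12],[0.016,0,0.2],[0.016,0,0.28],[0.016,0,0.28]], "yaw": [0,0,0,0,0,0,0,0]}}

```text
time: 20.48
tool_pos: [0.4935, 0.0584, 0.341]
tcp_rot: [2.254, 2.178, 0.014]
wrist_force: [2.1, -0.1, 0.8]
width: 0.299
grip_force: 0.0
```

Request:
{"name": "drive_tool", "arguments": {"claw": [26,26,26,26,26,26,26,26], "slide": [[-0.1,-0.3,0],[-0.1,-0.3,0],[-0.1,-0.3,0],[-0.1,-0.3,0],[-0.1,-0.3,0],[-0.1,-0.3,0],[-0.1,-0.3,0],[-0.1,-0.3,0]], "yaw": [0,0,0,0,0,0,0,0]}}

```text
time: 21.15
tool_pos: [0.4411, -0.0909, 0.3326]
tcp_rot: [-2.257, -2.183, 0.001]
wrist_force: [0.8, 0.6, 0.6]
width: 0.305
grip_force: 0.0
```

```bash
python3 - <<'E'
from h import *
c=cap('top');save(c,'top5');P=cloud(c);X,Y,Z=P[...,0],P[...,1],P[...,2]
I=[cv2.imread(f'pics/top{i}.png').astype(np.float32) for i in(1,4,5)]
for u in ((230,250),(250,270),(270,290),(290,303)):
    out=[]
    for a in I:
        b=(a[...,0]-a[...,2])[196:216,u[0]:u[1]].clip(20)-20
        out.append(round(float((b.sum(1)*np.arange(len(b))).sum()/b.sum()),2))
    print(u,out)
m=(X>.553)&(X<.65)&(Y>-.02)&(Y<.14)&(Z>.03)&(Z<.042);print(m.sum(),rect(P[m][:,:2]))
m=(X>.46)&(X<.545)&(Y>.335)&(Y<.41)&(Z>.026)&(Z<.08);print('bottle',m.sum(),rect(P[m][:,:2]),np.nanmax(Z[m]))
cv2.imwrite('pics/c5.png',cv2.resize(cv2.imread('pics/top5.png')[130:300,100:440],(800,400),interpolation=cv2.INTER_CUBIC))
E
```

```text
(230, 250) [9.89, 9.3, 9.91]
(250, 270) [10.84, 10.26, 10.89]
(270, 290) [11.94, 11.34, 11.95]
(290, 303) [12.53, 12.16, 12.76]
411 ([[550.0, -8.0], [622.0, -10.0], [627.0, 125.0], [555.0, 127.0]], array([588.7,  58.4]), array([135.2,  72.3]), 88.0)
bottle 385 ([[472.0, 397.0], [479.0, 346.0], [532.0, 353.0], [524.0, 405.0]], array([501.6, 375.3]), array([53.2, 52. ]), 8.1) 0.051358211058611936
```

View pics/c5.png

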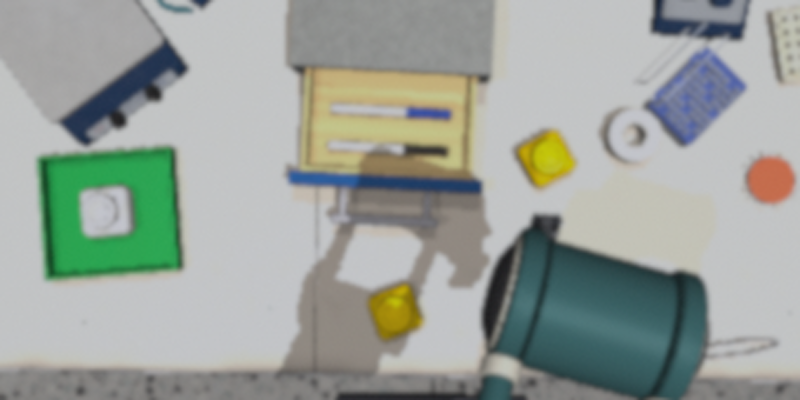

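The drawer is back at its stop (front at row 182 in the crop). The markers lie flat in it at (390,110) and (390,148), and the bottle stands in the tray at (107,210). I'm handing in.

```bash
python3 -c "
from workcell import bot
print(bot.finish_job())"
```

```text
the job is handed in; nothing more can be done
None
```

The job is handed in at about 21 s: the drawer is open at its stop, both markers lie flat inside it, the white bottle stands upright in the green tray, and the arm never went to the tape roll, forceps or petri dish; the drawer crept in about 1.5 mm while I placed things, so I pulled it back to its stop at the end.

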